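# Put the stain set back in the staining caddy

## Robot

A 6-joint arm with a two-finger parallel gripper is mounted at the origin on the work surface. World frame = base frame: x ahead of the robot, y to its left, z up, the work surface at z = 0. Lengths are in mm, angles in degrees, forces in N, time in s.
With the tool pointing down it reaches from about 350 to 850 mm from the base axis. Payload 8.1 kg.
Tool frame: the origin (TCP) lies midway between the tips of the shut fingers; the grasp point (between the pads) lies 19 mm behind it; x points along the fingers, y is the direction in which the jaws open and shut, and the axes are right-handed (so a half turn about x gives the same grasp; the last joint's range is limited). The gripper opens to 85 mm and grips with 20 to 120 N. Pads are 22 mm wide; open, the fingers measure 114 mm over their backs; the gripper's body (76 mm by 85 mm) begins 54 mm behind the grasp point. The pads swing forward as they close: fully open they stand 13 mm farther back than shut.
Start: joints at [60.882, 7.471, 85.268, -0, 87.261, -4.893], TCP at [246.169, 547.18, 231.292] pointing down, gripper open.
Joint ranges: [-169.43, 169.43], [-51.17, 129.36], [1.28, 143.12], [-76.62, 256.62], [0, 156.53], [-152.29, 152.29]. Speed limits (degrees/s): [136.94, 136.94, 159.86, 180, 180, 180].

## Interface

Orientations are given as [roll, pitch, yaw] about the fixed x, y, z axes, in that order (R = Rz(yaw) Ry(pitch) Rx(roll)).
In Python, from bench import sense, snapshot, hand_in gives the robot as it stands.
- The arm moves only by the tool drive_tool, never from a script. Its argument "deltas" is a list of rows, each a list of 7 numbers: the closure in counts, from 0 (fully open) to 255 (shut), then the shift along the tool's x, y, z in m, then the turn, a rotation vector about the tool's x, y, z in rad. A call has exactly 10 rows; each row is the pose to reach, as a shift and turn from the pose commanded when the call began, along the tool's axes at that moment; what a row does not reach only later rows make up. A row lasts 1/12 s, in which the tool goes at most 41.7 mm and 7.16 degrees, less where a joint would pass 70% of its speed; a pose out of reach is approached as far as the arm can. A call with a gripper value outside its range is refused whole. The fingers move at their own pace and stop on an object; "squeeze" is the grip in N (left out, the last holds). Time passes only in rows, so rows that repeat a pose let the fingers close, or fill a call up. It gives the time, the measured TCP pose, the force and the opening at its end, in the units of the state.
- sense(): the state, without advancing time (a new reading comes with each control period).
- snapshot(name): name is "scene" or "top" or "wrist"; returns a dict with "frame" (480x640x3 uint8, blue, green, red), "fx", "fy", "cx", "cy" (pixels), "k1" (the pictures are not rectified: a ray, as slopes to the right and down, at radius r is drawn at 1 + k1 r^2 times it, then the intrinsics apply), "rvec" (rotation vector, rad) and "tvec" (3), from world to camera coordinates, as OpenCV has them. Camera axes: x right, y down, z forward; pixel columns grow to the right and rows downward; lengths in mm; the calibration is good to about 2 mm. A picture is of the moment at which its call begins. There is no depth.
- hand_in(): hands the job in, once; it reports no verdict.
The state is a dict: "time": time; "joint_pos": joint angles; "qd": joint speeds; "joint_efforts": joint torques, N m; "tool_pos": TCP position; "tcp_rot": TCP orientation; "ft_force": force on the tool from outside, world axes, zero at the start; "wrist_torque": the same for the moment, N m; "finger_gap": finger opening in mm.
Only numpy, scipy, OpenCV 4.12 (cv2) and the standard library are available. Lean on these libraries where they do the work, as an engineer would, in place of code of your own. Each camera call takes 0.05 s, during which the arm holds its last target.

## Task

Gather the four stain bottles (brown glass with a violet, green, red or yellow cap) from the microscope bench into the grey staining caddy, each standing upright in the drip cup of the same colour as its cap. Keep them upright and set them down gently, without dropping them. Leave the two look-alikes, the brown bottle with the white cap and the white plastic bottle with the red cap, standing where they are.

Things in the scene. Friction and masses are not known exactly. Their poses are not given: they have to be found in the camera images.
- bottle_violet_mid (a point): Stain bottle: brown glass, cream paper band, VIOLET cap; 34 mm across, 84 mm tall: straight body up to 54 mm, then a shoulder, cap 26 mm across from 63 mm to the top; 55 to 100 g. Point: its centre, half-way up (42 mm above the foot); z up its axis. Stands upright on the bench, about 40 mm free all round.
- bottle_green_mid (a point): Stain bottle: brown glass, cream paper band, GREEN cap; 34 mm across, 84 mm tall: straight body up to 54 mm, then a shoulder, cap 26 mm across from 63 mm to the top; 55 to 100 g. Point: its centre, half-way up (42 mm above the foot); z up its axis. Stands upright on the bench, about 40 mm free all round.
- bottle_red_mid (a point): Stain bottle: brown glass, cream paper band, RED cap; 34 mm across, 84 mm tall: straight body up to 54 mm, then a shoulder, cap 26 mm across from 63 mm to the top; 55 to 100 g. Point: its centre, half-way up (42 mm above the foot); z up its axis. Stands upright on the bench, about 40 mm free all round. (The other red-capped bottle is white plastic.)
- bottle_yellow_mid (a point): Stain bottle: brown glass, cream paper band, YELLOW cap; 34 mm across, 84 mm tall: straight body up to 54 mm, then a shoulder, cap 26 mm across from 63 mm to the top; 55 to 100 g. Point: its centre, half-way up (42 mm above the foot); z up its axis. Stands upright on the bench, about 40 mm free all round.
- bottle_oil_mid (a point): Look-alike, not a stain: brown glass bottle of the same shape with a WHITE cap; 34 mm across, 84 mm tall: straight body up to 54 mm, then a shoulder, cap 26 mm across from 63 mm to the top; 55 to 100 g. Point: its centre, half-way up (42 mm above the foot); z up its axis. It stays where it is.
- bottle_saline_mid (a point): Look-alike, not a stain: bottle of the same shape, WHITE plastic body, RED cap; 34 mm across, 84 mm tall: straight body up to 54 mm, then a shoulder, cap 26 mm across from 63 mm to the top; 55 to 100 g. Point: its centre, half-way up (42 mm above the foot); z up its axis. It stays where it is.
- cup_violet: Round open VIOLET drip cup, 60 mm across (54 inside), fixed; one of four set 2 x 2, 76 mm apart, in any arrangement, in a fixed light-grey square caddy (166 mm, walls 22 mm high, a lug on each x end). Origin: centre of its underside, 5 mm above the bench; inner floor 4 mm, rim 20 mm above it; x, y along the caddy's sides. A bottle standing in it has its centre 46 mm above this origin.
- cup_green: Round open GREEN drip cup, 60 mm across (54 inside), fixed; one of four set 2 x 2, 76 mm apart, in any arrangement, in a fixed light-grey square caddy (166 mm, walls 22 mm high, a lug on each x end). Origin: centre of its underside, 5 mm above the bench; inner floor 4 mm, rim 20 mm above it; x, y along the caddy's sides. A bottle standing in it has its centre 46 mm above this origin.
- cup_red: Round open RED drip cup, 60 mm across (54 inside), fixed; one of four set 2 x 2, 76 mm apart, in any arrangement, in a fixed light-grey square caddy (166 mm, walls 22 mm high, a lug on each x end). Origin: centre of its underside, 5 mm above the bench; inner floor 4 mm, rim 20 mm above it; x, y along the caddy's sides. A bottle standing in it has its centre 46 mm above this origin.
- cup_yellow: Round open YELLOW drip cup, 60 mm across (54 inside), fixed; one of four set 2 x 2, 76 mm apart, in any arrangement, in a fixed light-grey square caddy (166 mm, walls 22 mm high, a lug on each x end). Origin: centre of its underside, 5 mm above the bench; inner floor 4 mm, rim 20 mm above it; x, y along the caddy's sides. A bottle standing in it has its centre 46 mm above this origin.

How it is judged (in metres and radians):
At the end, for the whole second after the job is handed in: Each of the four stain bottles stands released, upright (within 0.1 rad) and at rest on the floor of the drip cup of its cap's colour (centre within 13 mm of the cup's axis, height within 5 mm); both look-alikes stand upright within 25 mm of where they began (horizontal distance between bottle_violet_mid and cup_violet below 0.013 m and z of bottle_violet_mid in the frame of cup_violet between 0.041 and 0.051 m and angle between each of bottle_violet_mid, bottle_green_mid, bottle_red_mid, bottle_yellow_mid, bottle_oil_mid, bottle_saline_mid's own z axis and vertical below 0.1 rad and linear speed of each of bottle_violet, bottle_green, bottle_red, bottle_yellow, bottle_oil, bottle_saline below 0.02 m/s and contact force between the fingers and bottle_violet below 0.05 N and horizontal distance between bottle_green_mid and cup_green below 0.013 m and z of bottle_green_mid in the frame of cup_green between 0.041 and 0.051 m and contact force between the fingers and bottle_green below 0.05 N and horizontal distance between bottle_red_mid and cup_red below 0.013 m and z of bottle_red_mid in the frame of cup_red between 0.041 and 0.051 m and contact force between the fingers and bottle_red below 0.05 N and horizontal distance between bottle_yellow_mid and cup_yellow below 0.013 m and z of bottle_yellow_mid in the frame of cup_yellow between 0.041 and 0.051 m and contact force between the fingers and bottle_yellow below 0.05 N and distance of each of bottle_oil_mid, bottle_saline_mid from where it was at the start of the episode below 0.025 m); the robot touches nothing.
It fails at once if a stain bottle is dropped (moving faster than 0.7 m/s clear of the fingers, a fall of about 25 mm) ((linear speed of bottle_violet above 0.7 m/s and contact force between the fingers and bottle_violet below 0.01 N) or (linear speed of bottle_green above 0.7 m/s and contact force between the fingers and bottle_green below 0.01 N) or (linear speed of bottle_red above 0.7 m/s and contact force between the fingers and bottle_red below 0.01 N) or (linear speed of bottle_yellow above 0.7 m/s and contact force between the fingers and bottle_yellow below 0.01 N)).
It fails at once if a stain bottle is tipped over (more than 45 degrees) (angle between any of bottle_violet_mid, bottle_green_mid, bottle_red_mid, bottle_yellow_mid's own z axis and vertical above 0.785 rad).
It fails at once if the white-capped brown bottle is moved by more than 40 mm or knocked over (distance of bottle_oil_mid from where it was at the start of the episode above 0.04 m or angle between bottle_oil_mid's own z axis and vertical above 0.5 rad).
It fails at once if the white plastic bottle is moved by more than 40 mm or knocked over (distance of bottle_saline_mid from where it was at the start of the episode above 0.04 m or angle between bottle_saline_mid's own z axis and vertical above 0.5 rad).
It also fails if it takes over 112 s, if anything falls off the work surface, if the arm or the gripper's body presses on something with over 40 N, if the wrist force passes 120 N, or if a joint passes its speed limit or range.

## Working session

There is one attempt and no reset: what is moved stays moved. The work goes in short steps, Python scripts to look and compute and a tool call to move; the robot and the scene stay as the last step left them, time stands still between calls to the robot, and variables do not carry over. Pictures are saved under pics/ and viewed, and the job is handed in when it is done.

Besides the shell and the picture viewer there is one more tool, called after "Call:" as a command line: name --pt "numbers of a row" for each row, then --argument value for the rest. drive_tool: Moves the arm, as the interface text tells. Its arguments: {"type":"object","properties":{"deltas":{"type":"array","items":{"type":"array","items":{"type":"number"}}},"squeeze":{"type":"number"}},"required":["deltas"]}

```bash
ls; mkdir -p pics; python3 - <<'E'
from bench import sense,snapshot
import cv2
s=sense();print(s)
for n in("scene","top","wrist"):
    d=snapshot(n);cv2.imwrite(f"pics/{n}0.png",d["frame"]);print(n,{k:v for k,v in d.items() if k!="frame"})
E
```

```text
pics
{'time': 0.0, 'joint_pos': array([ 6.08821666e+01,  7.51501100e+00,  8.53291898e+01,  8.31604257e-04,
        8.72611932e+01, -4.89252380e+00]), 'qd': array([ 0.08152884, -0.05195114, -0.02390392, -0.01202534, -0.08037935,
       -0.00725483]), 'joint_efforts': array([ 2.03051836e-04, -5.69423139e+01, -5.00535178e+01, -9.77325953e-05,
        1.54331949e-02, -1.91396066e-05]), 'tool_pos': array([245.89890111, 546.69889741, 230.24629731]), 'tcp_rot': array([ -95.34404614,   89.89460269, -119.56939626]), 'ft_force': array([-0.46641859,  0.30110593,  0.01175216]), 'wrist_torque': array([-0.02310383,  0.00544606,  0.00047715]), 'finger_gap': 85.61399620340805}
scene {'fx': 547.9596445821619, 'fy': 547.9596445821619, 'cx': 309.4384142303702, 'cy': 239.404962832518, 'k1': -0.11453558208370783, 'rvec': array([ 1.58899735,  1.96759258, -0.84288178]), 'tvec': array([ 105.40954002, -334.00779815, 1519.36225599])}
top {'fx': 517.3661392621492, 'fy': 517.3661392621492, 'cx': 325.66309461021893, 'cy': 237.981647174859, 'k1': -0.1266414952537583, 'rvec': array([ 2.17780606, -2.22396303,  0.03451557]), 'tvec': array([   6.80168991,  518.36748758, 1167.62665768])}
wrist {'fx': 343.9176058870446, 'fy': 343.9176058870446, 'cx': 322.99556952567076, 'cy': 239.1450326341755, 'k1': -0.017589655798399478, 'rvec': array([-2.42463259, -1.56780319, -0.22759161]), 'tvec': array([-598.79735706,  -37.24518382,  380.09665415])}
```

View pics/top0.png

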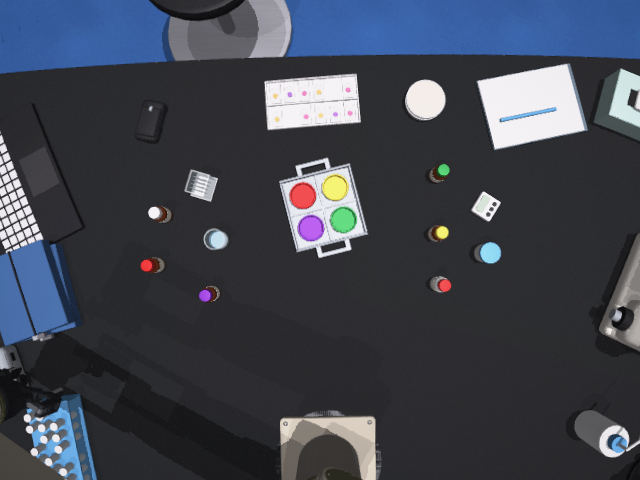

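View pics/scene0.png

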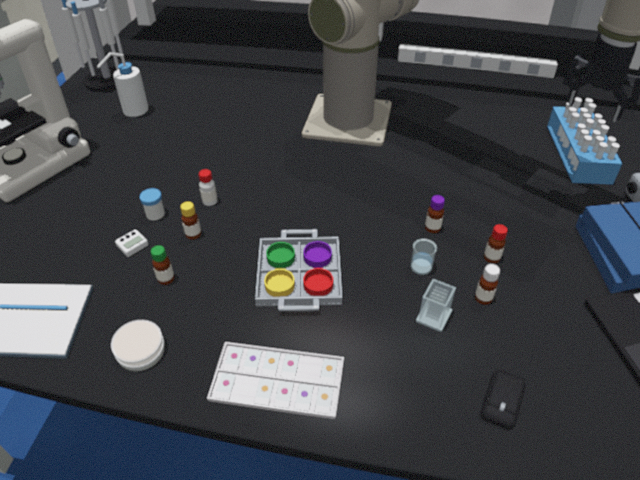

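View pics/wrist0.png

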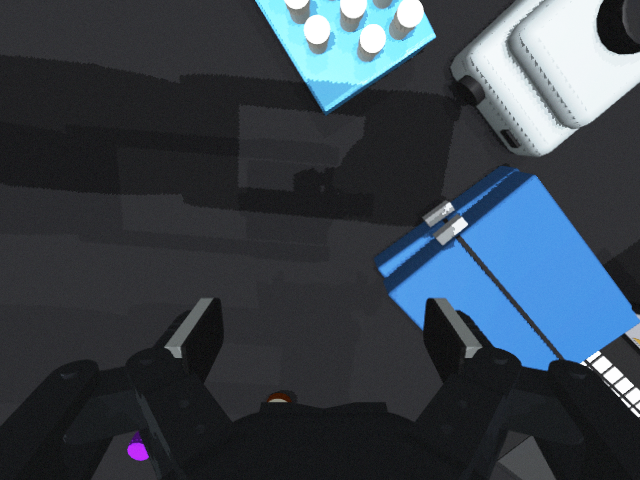

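```bash
cat > h.py <<'E'
import cv2,numpy as np
from bench import sense,snapshot
def ray(d,u,v):
    K=np.array([[d["fx"],0,d["cx"]],[0,d["fy"],d["cy"]],[0,0,1]])
    p=cv2.undistortPoints(np.array([[[u,v]]],float),K,np.array([d["k1"],0,0,0.]))[0,0]
    R=cv2.Rodrigues(d["rvec"])[0]
    return -R.T@d["tvec"], R.T@np.array([p[0],p[1],1])
def plane(d,u,v,z):
    o,r=ray(d,u,v); return o+(z-o[2])/r[2]*r
H={"red":[(0,5),(175,180)],"yellow":[(22,35)],"green":[(50,80)],"violet":[(130,155)]}
def blobs(d,col,amin=25,smin=130,vmin=70):
    h=cv2.cvtColor(d["frame"],cv2.COLOR_BGR2HSV)
    m=sum(cv2.inRange(h,(a,smin,vmin),(b,255,255)) for a,b in H[col])
    n,_,st,c=cv2.connectedComponentsWithStats(m.astype(np.uint8))
    return [(*c[i],st[i][4],*st[i][:4]) for i in range(1,n) if st[i][4]>=amin]
E
python3 - <<'E'
from h import *
np.set_printoptions(precision=1,suppress=True)
for n in("top","scene"):
    d=snapshot(n)
    for c in H:
        for b in blobs(d,c):
            z=24 if b[2]>350 else (80 if n=="top" else 75)
            print(n,c,np.array(b),plane(d,b[0],b[1],z))
    h=cv2.cvtColor(d["frame"],cv2.COLOR_BGR2HSV)
    m=cv2.inRange(h,(0,0,190),(180,50,255))
    N,_,st,c=cv2.connectedComponentsWithStats(m)
    for i in range(1,N):
        if 30<st[i][4]<300:print(n,"white",c[i],st[i][4],plane(d,*c[i],80))
E
```

```text
top red [302.5 195.2 535.  290.  183.   26.   26. ] [615.5  46.1  24. ]
top red [147.2 265.1 160.  140.  259.   15.   13. ] [465.  384.4  80. ]
top red [444.3 285.1 130.  438.  280.   14.   12. ] [ 409.3 -256.8   80. ]
top yellow [335. 187. 521. 323. 174.  25.  27.] [632.6 -27.5  24. ]
top yellow [441.5 232.1 139.  435.  226.   14.   13. ] [ 523.3 -253.7   80. ]
top green [443.1 169.7 120.  437.  164.   13.   13. ] [ 658.5 -261.8   80. ]
top green [343.3 219.3 513.  331.  207.   26.   26. ] [559.1 -44.6  24. ]
top violet [310.6 227.8 520.  298.  215.   26.   26. ] [541.6  29.2  24. ]
top violet [205.2 295.1 138.  199.  289.   14.   13. ] [398.3 257.2  80. ]
top white [286.1  35.3] 164 [967.3  73.9  80. ]
top white [638.  101.5] 47 [ 814.3 -728.    80. ]
top white [  2.8 148.3] 45 [737.7 733.2  80. ]
top white [  6. 157.] 41 [716.9 724.   80. ]
top white [  9.3 165.5] 45 [696.7 714.8  80. ]
top white [  2.6 169.7] 41 [687.9 731.9  80. ]
top white [ 12.9 174.2] 47 [676.2 704.9  80. ]
top white [  5.8 178.2] 46 [667.7 722.9  80. ]
top white [ 16.3 183.1] 47 [655.4 695.6  80. ]
top white
[... 2470 characters left out ...]
396.7 258.1  75. ]
scene violet [317.1 253.7 591.  304.  241.   28.   26. ] [547.9  30.8  24. ]
scene white [126.6  73.6] 131 [  -9.3 -662.7   80. ]
scene white [316.8 105. ] 109 [ 71.1 -70.8  80. ]
scene white [  3.5 123.4] 52 [ 296.1 -882.4   80. ]
scene white [378.  137.2] 40 [188.9 105.2  80. ]
scene white [  3.  178.8] 47 [ 511.6 -727.2   80. ]
scene white [130.  240.7] 214 [ 640.9 -328.5   80. ]
scene white [284.4 235. ] 37 [563.7 -31.2  80. ]
scene white [303.9 231.1] 61 [545.4   3.9  80. ]
scene white [421.5 262.2] 79 [583.3 238.1  80. ]
scene white [492.2 269. ] 106 [574.7 369.   80. ]
scene white [296.5 278.8] 32 [670.5  19.   80. ]
scene white [296.5 302.4] 157 [723.7  31.9  80. ]
```

```bash
cat > p.py <<'E'
import sys,numpy as np
a=np.radians(-24.225)
B=np.array([[0,0,-1],[-np.sin(a),np.cos(a),0],[np.cos(a),np.sin(a),0]])
P=list(map(float,sys.argv[1].split(',')))
for t in sys.argv[2:]:
    q=list(map(float,t.split(',')));d=B@(np.array(q)-P);print(t,"tool",d.round(1),"len",np.linalg.norm(d).round());P=q
E
python3 p.py 246.2,547.2,231.3 464.5,385,131.3; python3 - <<'E'
import numpy as np
R={"red":(464.5,385),"violet":(397.5,257.5),"yellow":(522.5,-254),"green":(657.5,-262)}
C={"red":(617.5,47),"yellow":(634.5,-26.5),"green":(561,-43.7),"violet":(543.8,30)}
a=np.radians(-24.225)
B=np.array([[-np.sin(a),np.cos(a)],[np.cos(a),np.sin(a)]])
for k in R: print(k,(B@np.subtract(C[k],R[k])).round(1))
for k,n in zip(["red","violet","yellow"],["violet","yellow","green"]): print(k,n,(B@np.subtract(R[n],C[k])).round(1))
E
```

```text
464.5,385,131.3 tool [100.  -58.3 265.6] len 290.0
red [-245.5  278.2]
violet [-147.4  226.8]
yellow [253.4   8.8]
green [ 159.5 -177.6]
red violet [ 101.7 -287. ]
violet yellow [-267.7   97.1]
yellow green [-205.3  117.6]
```

Call:
drive_tool --pt "80 0.003 -0.002 0.008 0 0 0" --pt "80 0.01 -0.006 0.027 0 0 0" --pt "80 0.022 -0.013 0.059 0 0 0" --pt "80 0.035 -0.02 0.093 0 0 0" --pt "80 0.05 -0.029 0.133 0 0 0" --pt "80 0.065 -0.038 0.173 0 0 0" --pt "80 0.08 -0.046 0.213 0 0 0" --pt "80 0.092 -0.053 0.245 0 0 0" --pt "80 0.1 -0.058 0.266 0 0 0" --pt "80 0.1 -0.058 0.266 0 0 0" --squeeze 40

```text
time: 1.08
tool_pos: [467.5, 380.3, 128.3]
tcp_rot: [-95.3, 89.8, -119.7]
ft_force: [-0.2, 0.6, 0.2]
finger_gap: 58.8
```

```bash
python3 - <<'E'
from h import *
np.set_printoptions(precision=1,suppress=True)
s=sense();print(s["time"],s["tool_pos"],s["tcp_rot"],s["finger_gap"])
d=snapshot("wrist");cv2.imwrite("pics/w1.png",d["frame"])
for b in blobs(d,"red"): print(np.array(b),plane(d,b[0],b[1],84))
E
```

```text
1.0833 [467.5 380.3 128.3] [ -95.3   89.8 -119.7] 58.78975040479546
[ 326.6  253.5 1813.   304.   228.    46.    51. ] [460.6 385.2  84. ]
```

View pics/w1.png

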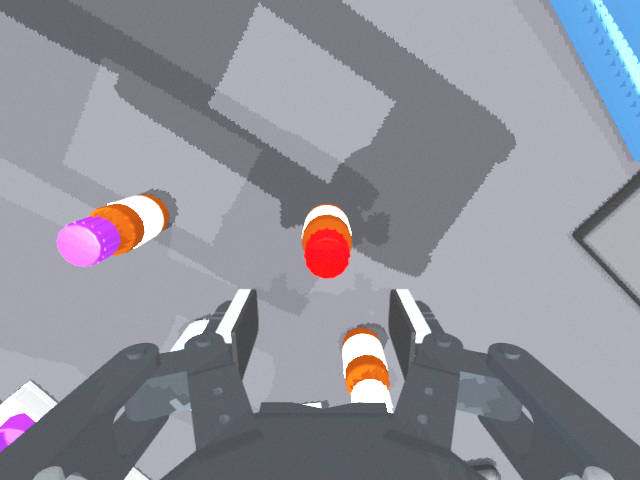

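Call:
drive_tool --pt "80 0 0 0 0 0 0" --pt "80 0.004 0 0 0 0 0" --pt "80 0.01 0 0 0 0 0" --pt "80 0.018 0 0 0 0 0" --pt "80 0.026 0 0 0 0 0" --pt "80 0.034 0 0 0 0 0" --pt "80 0.038 0 0 0 0 0" --pt "80 0.04 0 0 0 0 0" --pt "80 0.04 0 0 0 0 0" --pt "80 0.04 0 0 0 0 0"

```text
time: 1.97
tool_pos: [465.0, 385.2, 91.3]
tcp_rot: [-75.7, 90.0, -100.0]
ft_force: [0.5, -0.4, 0.2]
finger_gap: 59.0
```

```bash
python3 - <<'E'
from h import *
np.set_printoptions(precision=1,suppress=True)
s=sense();print(s["time"],s["tool_pos"],s["tcp_rot"],s["qd"])
d=snapshot("wrist");cv2.imwrite("pics/w2.png",d["frame"])
for b in blobs(d,"red"): print(np.array(b),plane(d,b[0],b[1],84))
E
```

```text
1.9667 [465.  385.2  91.3] [ -75.7   90.  -100. ] [-0.1 -0.4 -0.6 -0.1  0.1  0. ]
[ 320.2  285.7 2720.   293.   254.    56.    63. ] [459.9 385.7  84. ]
```

View pics/w2.png

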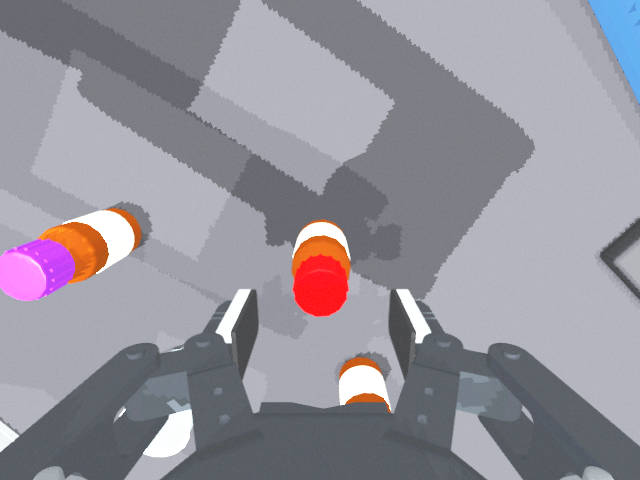

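Call:
drive_tool --pt "80 0.004 0 0 0 0 0" --pt "80 0.012 0 0 0 0 0" --pt "80 0.022 0 0 0 0 0" --pt "80 0.032 0 0 0 0 0" --pt "80 0.042 0 0 0 0 0" --pt "80 0.052 0 0 0 0 0" --pt "80 0.06 0 0 0 0 0" --pt "80 0.066 0 0 0 0 0" --pt "80 0.069 0 0 0 0 0" --pt "80 0.069 0 0 0 0 0"

```text
time: 2.85
tool_pos: [464.4, 384.8, 21.2]
tcp_rot: [-121.0, 89.9, -145.3]
ft_force: [0.3, -0.2, -0.3]
finger_gap: 58.8
```

Call:
drive_tool --pt "90 0 0 0 0 0 0" --pt "110 0 0 0 0 0 0" --pt "130 0 0 0 0 0 0" --pt "150 0 0 0 0 0 0" --pt "170 0 0 0 0 0 0" --pt "190 0 0 0 0 0 0" --pt "210 0 0 0 0 0 0" --pt "210 0 0 0 0 0 0" --pt "210 0 0 0 0 0 0" --pt "210 0 0 0 0 0 0" --squeeze 40

```text
time: 3.68
tool_pos: [465.4, 385.4, 23.1]
tcp_rot: [56.0, 89.9, 31.8]
ft_force: [-0.1, -1.1, 5.1]
finger_gap: 33.0
```

```bash
python3 - <<'E'
from h import *
d=snapshot("scene");cv2.imwrite("pics/s3.png",cv2.resize(d["frame"][150:330,380:620],None,fx=3,fy=3))
E
```

```text
(no output)
```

View pics/s3.png

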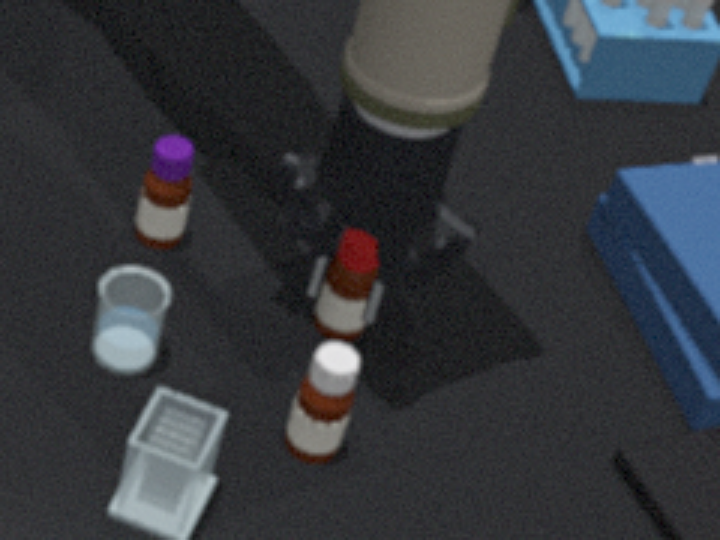

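Call:
drive_tool --pt "210 -0.002 0 0 0 0 0" --pt "210 -0.008 0 0 0 0 0" --pt "210 -0.018 0 0 0 0 0" --pt "210 -0.033 0 0 0 0 0" --pt "210 -0.05 0 0 0 0 0" --pt "210 -0.068 0 0 0 0 0" --pt "210 -0.086 0 0 0 0 0" --pt "210 -0.1 0 0 0 0 0" --pt "210 -0.108 0 0 0 0 0" --pt "210 -0.11 0 0 0 0 0"

```text
time: 4.57
tool_pos: [465.9, 385.8, 134.8]
tcp_rot: [59.2, 89.8, 35.0]
ft_force: [-0.3, 0.7, -0.9]
finger_gap: 33.3
```

```bash
python3 - <<'E'
from h import *
d=snapshot("wrist");cv2.imwrite("pics/w4.png",d["frame"])
d=snapshot("scene");cv2.imwrite("pics/s4.png",cv2.resize(d["frame"][150:330,380:620],None,fx=3,fy=3))
E
```

```text
(no output)
```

View pics/w4.png

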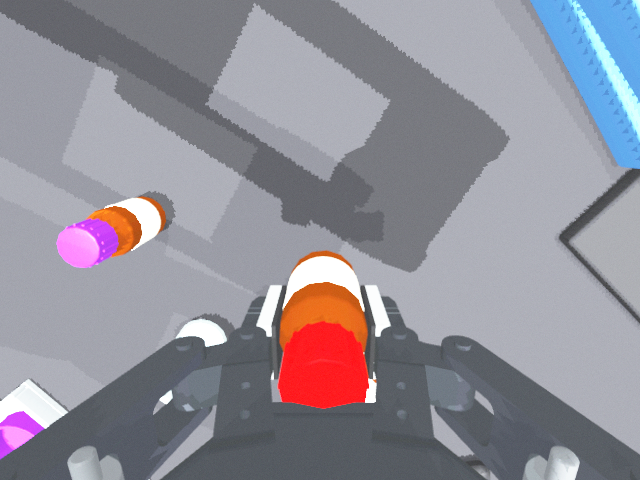

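View pics/s4.png

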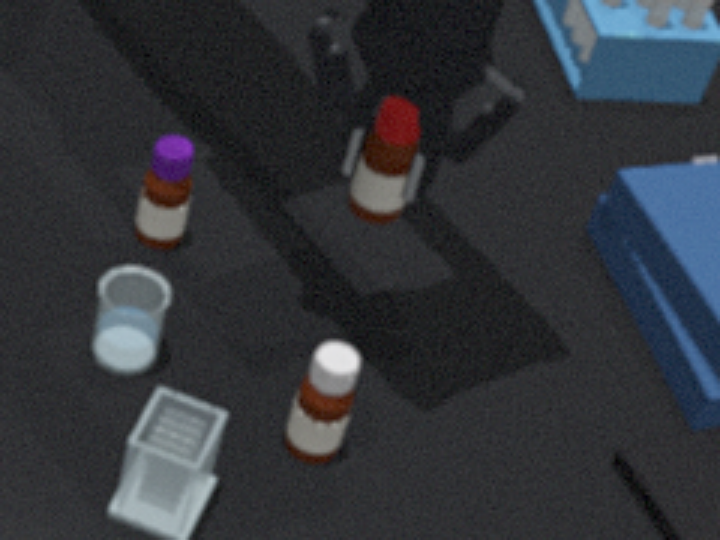

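Call:
drive_tool --pt "210 0 -0.002 0.002 0 0 0" --pt "210 0 -0.007 0.008 0 0 0" --pt "210 0 -0.0165 0.0187 0 0 0" --pt "210 0 -0.0298 0.0337 0 0 0" --pt "210 0 -0.0457 0.0517 0 0 0" --pt "210 0 -0.0615 0.0697 0 0 0" --pt "210 0 -0.0774 0.0877 0 0 0" --pt "210 0 -0.0933 0.1057 0 0 0" --pt "210 0 -0.1092 0.1237 0 0 0" --pt "210 0 -0.125 0.142 0 0 0"

```text
time: 5.5
tool_pos: [543.3, 210.2, 131.6]
tcp_rot: [-122.1, 89.9, -146.3]
ft_force: [-0.3, 0.7, -2.1]
finger_gap: 32.8
```

Call:
drive_tool --pt "210 0 -0.016 0.018 0 0 0" --pt "210 0 -0.032 0.036 0 0 0" --pt "210 0 -0.0475 0.054 0 0 0" --pt "210 0 -0.0635 0.072 0 0 0" --pt "210 0 -0.0795 0.09 0 0 0" --pt "210 0 -0.094 0.1065 0 0 0" --pt "210 0 -0.106 0.12 0 0 0" --pt "210 0 -0.114 0.129 0 0 0" --pt "210 0 -0.119 0.135 0 0 0" --pt "210 0 -0.1205 0.136 0 0 0"

```text
time: 6.33
tool_pos: [617.8, 45.5, 131.8]
tcp_rot: [-134.5, 90.0, -158.8]
ft_force: [0.1, 0.4, -0.2]
finger_gap: 32.8
```

Call:
drive_tool --pt "210 0 0 0 0 0 0" --pt "210 0.004 0 0 0 0 0" --pt "210 0.01 0 0 0 0 0" --pt "210 0.018 0 0 0 0 0" --pt "210 0.028 0 0 0 0 0" --pt "210 0.038 0 0 0 0 0" --pt "210 0.046 0 0 0 0 0" --pt "210 0.05 0 0 0 0 0" --pt "210 0.05 0 0 0 0 0" --pt "210 0.05 0 0 0 0 0"

```text
time: 7.17
tool_pos: [617.5, 47.2, 81.9]
tcp_rot: [-154.3, 90.0, -178.5]
ft_force: [-0.3, 0.6, -1.0]
finger_gap: 32.8
```

```bash
python3 - <<'E'
from h import *
print(sense()["tool_pos"])
d=snapshot("wrist");cv2.imwrite("pics/w5.png",d["frame"])
d=snapshot("scene");cv2.imwrite("pics/s5.png",cv2.resize(d["frame"][150:330,180:420],None,fx=3,fy=3))
E
```

```text
[617.51069398  47.19650745  81.86476332]
```

View pics/w5.png

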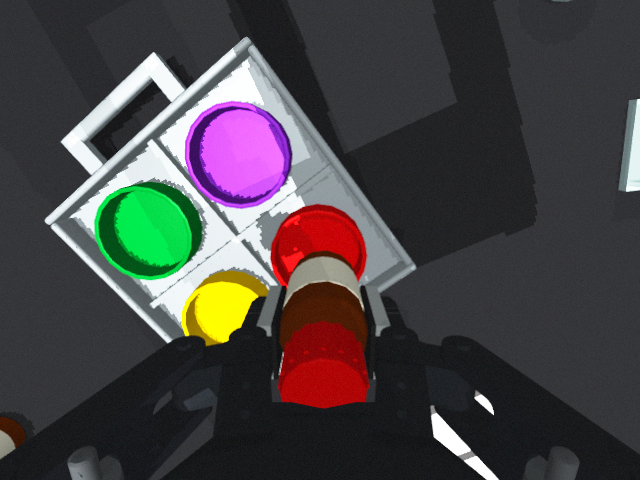

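View pics/s5.png

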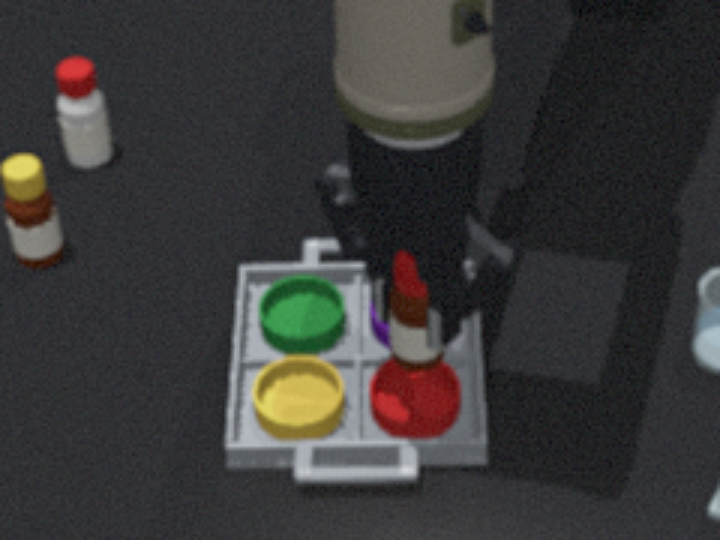

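```bash
python3 - <<'E'
from h import *
np.set_printoptions(precision=1,suppress=True)
for n in("wrist","top","scene"):
    d=snapshot(n)
    h=cv2.cvtColor(d["frame"],cv2.COLOR_BGR2HSV)
    for c in("violet","green","yellow"):
        if n=="wrist" and c=="yellow":continue
        a,b=H[c][0]
        m=cv2.inRange(h,(a,90,30),(b,255,255))
        q=max(cv2.findContours(m,0,1)[0],key=cv2.contourArea)
        P=np.array([plane(d,*p[0],25)[:2] for p in cv2.convexHull(q)],np.float32)
        print(n,c,plane(d,*cv2.moments(q) and (cv2.moments(q)["m10"]/cv2.moments(q)["m00"],cv2.moments(q)["m01"]/cv2.moments(q)["m00"]),25),cv2.fitEllipse(P),P.min(0),P.max(0), (-cv2.Rodrigues(d["rvec"])[0].T@d["tvec"]))
E
```

```text
wrist violet [539.6  28.8  25. ] ((540.6551513671875, 28.17678451538086), (58.9345588684082, 61.157047271728516), 170.20236206054688) [511.1  -2.2] [570.   58.9] [551.2  77.  226.2]
wrist green [556.4 -42.3  25. ] ((557.4368896484375, -43.14384841918945), (59.613224029541016, 68.2596664428711), 4.059935569763184) [528.  -76.7] [587.2  -8.9] [551.2  77.  226.2]
top violet [542.   33.2  25. ] ((541.95849609375, 29.57128143310547), (58.122074127197266, 58.702823638916016), 80.24862670898438) [513.9  12.1] [570.4  57.7] [ 476.    -9.1 1185.5]
top green [559.  -45.8  25. ] ((559.255126953125, -44.64375686645508), (57.88572692871094, 58.396949768066406), 104.04859161376953) [530.3 -73.4] [586.9 -21.2] [ 476.    -9.1 1185.5]
top yellow [632.  -36.7  25. ] ((632.2097778320312, -35.21210861206055), (41.811275482177734, 60.43711471557617), 86.99546813964844) [602.9 -57. ] [662.1 -20.3] [ 476.    -9.1 1185.5]
scene violet [335.8 261.9  25. ] ((335.57281494140625, 261.8877258300781), (33.14797592163086, 58.295101165771484), 86.33667755126953) [307.4 246.4] [362.6 277.4] [1306.6  198.9  827.2]
scene green [566.  -41.8  25. ] ((565.2007446289062, -42.20166015625), (58.46743392944336, 77.4007797241211), 108.98283386230469) [529.1 -72.9] [601.8 -12.3] [1306.6  198.9  827.2]
scene yellow [638.3 -25.2  25. ] ((637.8587646484375, -25.3980655670166), (59.444740295410156, 77.22028350830078), 108.8670654296875) [600.8 -56.6] [673.3   5.3] [1306.6  198.9  827.2]
```

Call:
drive_tool --pt "210 0.002 -0.001 -0.001 0 0 0" --pt "210 0.008 -0.0017 -0.0014 0 0 0" --pt "210 0.016 -0.0017 -0.0014 0 0 0" --pt "210 0.024 -0.0017 -0.0014 0 0 0" --pt "210 0.032 -0.0017 -0.0014 0 0 0" --pt "210 0.039 -0.0017 -0.0014 0 0 0" --pt "210 0.044 -0.0017 -0.0014 0 0 0" --pt "210 0.047 -0.0017 -0.0014 0 0 0" --pt "210 0.049 -0.0017 -0.0014 0 0 0" --pt "210 0.05 -0.0017 -0.0014 0 0 0"

```text
time: 8.25
tool_pos: [615.7, 46.2, 32.1]
tcp_rot: [-147.3, 90.0, -171.5]
ft_force: [-3.5, -0.4, 4.1]
finger_gap: 33.1
```

```bash
python3 - <<'E'
from h import *
print(sense()["tool_pos"],sense()["ft_force"])
d=snapshot("scene");cv2.imwrite("pics/s6.png",cv2.resize(d["frame"][150:330,180:420],None,fx=3,fy=3))
E
```

```text
[615.67701171  46.20645415  32.09673863] [-3.54981842 -0.43263835  4.08162438]
```

View pics/s6.png

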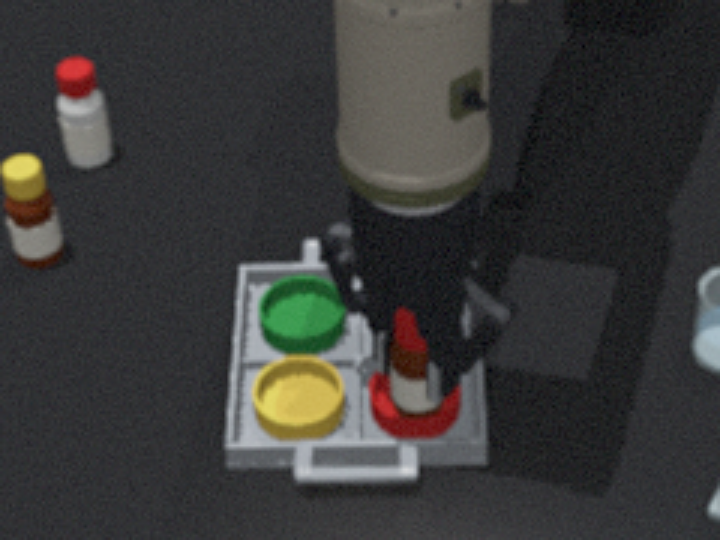

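Call:
drive_tool --pt "180 0.0005 0 0 0 0 0" --pt "165 0.0005 0 0 0 0 0" --pt "155 0.0005 0 0 0 0 0" --pt "145 0.0005 0 0 0 0 0" --pt "135 0.0005 0 0 0 0 0" --pt "125 0.0005 0 0 0 0 0" --pt "110 0.0005 0 0 0 0 0" --pt "95 0.0005 0 0 0 0 0" --pt "80 0.0005 0 0 0 0 0" --pt "80 0.0005 0 0 0 0 0"

```text
time: 9.13
tool_pos: [615.8, 46.2, 31.8]
tcp_rot: [-74.3, 90.0, -98.5]
ft_force: [0.6, 0.5, -0.8]
finger_gap: 58.6
```

Call:
drive_tool --pt "80 -0.003 0 0 0 0 0" --pt "80 -0.01 0 0 0 0 0" --pt "80 -0.02 0 0 0 0 0" --pt "80 -0.035 0 0 0 0 0" --pt "80 -0.05 0 0 0 0 0" --pt "80 -0.066 0 0 0 0 0" --pt "80 -0.08 0 0 0 0 0" --pt "80 -0.092 0 0 0 0 0" --pt "80 -0.1 0 0 0 0 0" --pt "80 -0.1 0 0 0 0 0"

```text
time: 9.97
tool_pos: [617.2, 46.2, 134.7]
tcp_rot: [23.9, 89.8, -0.3]
ft_force: [0.6, 0.2, 0.0]
finger_gap: 58.5
```

```bash
python3 - <<'E'
from h import *
print(sense()["tool_pos"],sense()["ft_force"])
d=snapshot("scene");cv2.imwrite("pics/s7.png",cv2.resize(d["frame"][150:330,180:420],None,fx=3,fy=3))
for b in blobs(d,"red"): print(b,plane(d,b[0],b[1],84))
d=snapshot("wrist");cv2.imwrite("pics/w7.png",d["frame"])
E
python3 p.py 615.5,46,131.5 397.5,257.5,131
```

```text
[617.24487711  46.21891812 134.71092625] [0.56193361 0.1567082  0.01814156]
(np.float64(204.78571428571428), np.float64(175.0194805194805), np.int32(154), np.int32(198), np.int32(169), np.int32(14), np.int32(14)) [ 416.58677815 -252.43113121   84.        ]
(np.float64(318.48295454545456), np.float64(259.26704545454544), np.int32(176), np.int32(312), np.int32(251), np.int32(14), np.int32(17)) [618.21849915  48.84829646  84.        ]
(np.float64(317.4431137724551), np.float64(285.55389221556885), np.int32(334), np.int32(304), np.int32(271), np.int32(29), np.int32(25)) [681.83740228  60.37986533  84.        ]
397.5,257.5,131 tool [   0.5  103.4 -285.6] len 304.0
```

View pics/s7.png

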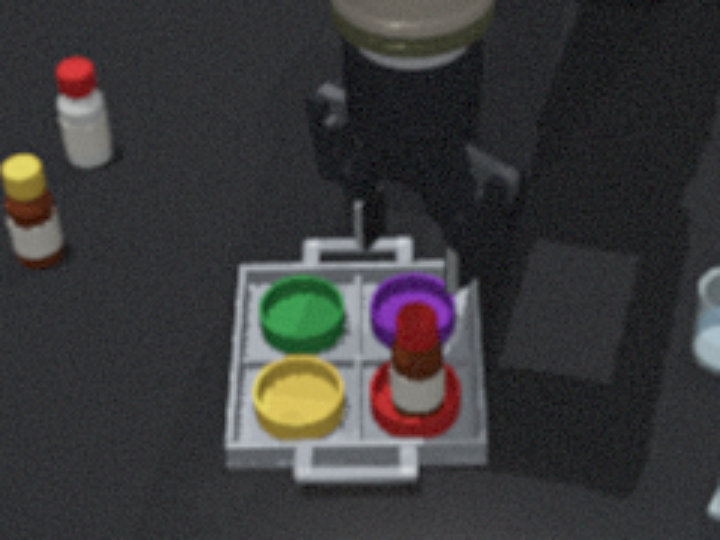

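View pics/w7.png

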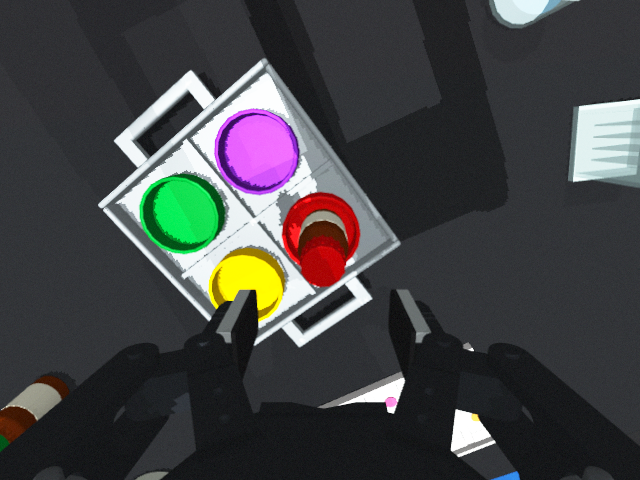

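Call:
drive_tool --pt "80 0 0.0027 -0.0075 0 0 0" --pt "80 0 0.0095 -0.0263 0 0 0" --pt "80 0 0.021 -0.0582 0 0 0" --pt "80 0 0.034 -0.094 0 0 0" --pt "80 0 0.0477 -0.1316 0 0 0" --pt "80 0 0.0613 -0.169 0 0 0" --pt "80 0 0.075 -0.2067 0 0 0" --pt "80 0 0.088 -0.2424 0 0 0" --pt "80 0 0.098 -0.2704 0 0 0" --pt "80 0 0.1035 -0.2855 0 0 0"

```text
time: 10.9
tool_pos: [394.0, 259.4, 130.3]
tcp_rot: [-147.8, 89.8, -171.9]
ft_force: [-0.3, -0.2, -0.3]
finger_gap: 58.6
```

Call:
drive_tool --pt "80 0 0 0 0 0 0" --pt "80 0 0 0 0 0 0" --pt "80 0.005 0 0 0 0 0" --pt "80 0.013 0 0 0 0 0" --pt "80 0.023 0 0 0 0 0" --pt "80 0.033 0 0 0 0 0" --pt "80 0.038 0 0 0 0 0" --pt "80 0.0395 0 0 0 0 0" --pt "80 0.0395 0 0 0 0 0" --pt "80 0.0395 0 0 0 0 0"

```text
time: 11.73
tool_pos: [398.0, 257.7, 92.3]
tcp_rot: [-136.5, 90.0, -160.7]
ft_force: [0.8, 0.2, -0.5]
finger_gap: 58.5
```

```bash
python3 - <<'E'
from h import *
print(sense()["tool_pos"],sense()["ft_force"])
d=snapshot("wrist");cv2.imwrite("pics/w8.png",d["frame"])
E
```

```text
[397.99710295 257.68840506  92.3056608 ] [ 0.78724159  0.18663719 -0.53388918]
```

View pics/w8.png

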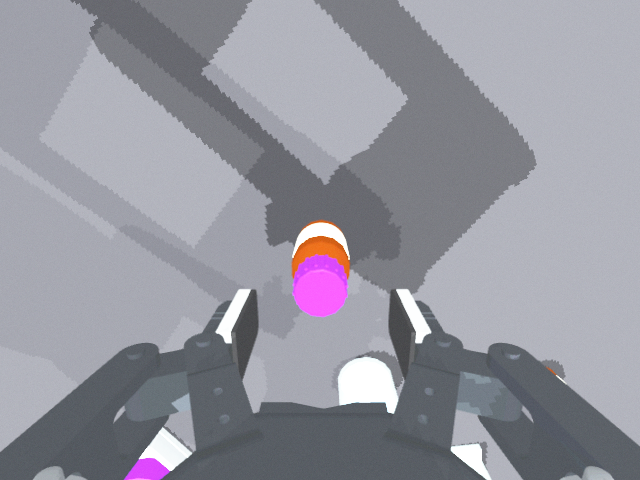

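Call:
drive_tool --pt "80 0.004 0 0 0 0 0" --pt "80 0.012 0 0 0 0 0" --pt "80 0.022 0 0 0 0 0" --pt "80 0.032 0 0 0 0 0" --pt "80 0.042 0 0 0 0 0" --pt "80 0.052 0 0 0 0 0" --pt "80 0.06 0 0 0 0 0" --pt "80 0.067 0 0 0 0 0" --pt "80 0.07 0 0 0 0 0" --pt "80 0.07 0 0 0 0 0"

```text
time: 12.62
tool_pos: [397.2, 257.4, 21.3]
tcp_rot: [-127.7, 89.9, -151.9]
ft_force: [-0.7, -0.2, 0.5]
finger_gap: 58.4
```

Call:
drive_tool --pt "90 0 0 0 0 0 0" --pt "110 0 0 0 0 0 0" --pt "130 0 0 0 0 0 0" --pt "150 0 0 0 0 0 0" --pt "170 0 0 0 0 0 0" --pt "190 0 0 0 0 0 0" --pt "210 0 0 0 0 0 0" --pt "210 0 0 0 0 0 0" --pt "210 0 0 0 0 0 0" --pt "210 0 0 0 0 0 0" --squeeze 40

```text
time: 13.45
tool_pos: [398.4, 258.0, 23.0]
tcp_rot: [47.7, 89.9, 23.4]
ft_force: [-0.6, -1.0, 5.4]
finger_gap: 32.9
```

Call:
drive_tool --pt "210 -0.002 0 0 0 0 0" --pt "210 -0.008 0 0 0 0 0" --pt "210 -0.018 0 0 0 0 0" --pt "210 -0.033 0 0 0 0 0" --pt "210 -0.05 0 0 0 0 0" --pt "210 -0.068 0 0 0 0 0" --pt "210 -0.086 0 0 0 0 0" --pt "210 -0.1 0 0 0 0 0" --pt "210 -0.108 0 0 0 0 0" --pt "210 -0.11 0 0 0 0 0"

```text
time: 14.28
tool_pos: [399.0, 258.3, 134.7]
tcp_rot: [51.4, 89.8, 27.2]
ft_force: [-0.1, 0.6, -0.8]
finger_gap: 33.2
```

```bash
python3 p.py 397.5,257.5,132 541.3,29,132;python3 - <<'E'
from h import *
d=snapshot("wrist");cv2.imwrite("pics/w9.png",d["frame"])
E
```

```text
541.3,29,132 tool [   0.  -149.4  224.9] len 270.0
```

View pics/w9.png

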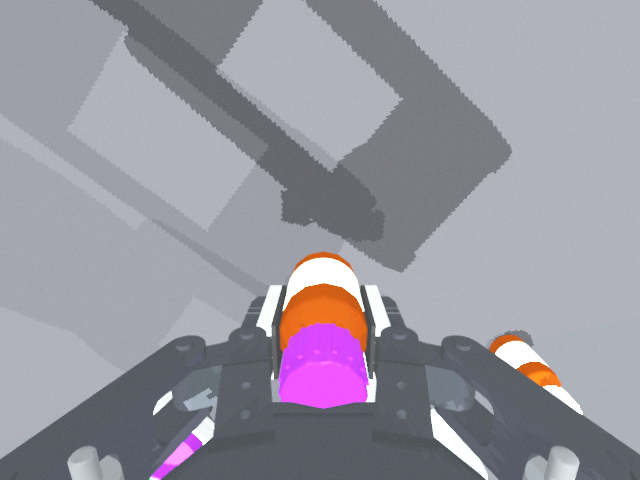

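Call:
drive_tool --pt "210 0 -0.002 0.0033 0 0 0" --pt "210 0 -0.008 0.0117 0 0 0" --pt "210 0 -0.0177 0.0267 0 0 0" --pt "210 0 -0.032 0.0483 0 0 0" --pt "210 0 -0.0487 0.0733 0 0 0" --pt "210 0 -0.0664 0.1 0 0 0" --pt "210 0 -0.084 0.1267 0 0 0" --pt "210 0 -0.1018 0.1533 0 0 0" --pt "210 0 -0.1195 0.18 0 0 0" --pt "210 0 -0.136 0.205 0 0 0"

```text
time: 15.17
tool_pos: [529.0, 46.9, 130.9]
tcp_rot: [-144.9, 89.9, -169.1]
ft_force: [0.9, 0.6, -0.4]
finger_gap: 32.9
```

Call:
drive_tool --pt "210 0 -0.009 0.0133 0 0 0" --pt "210 0 -0.0125 0.0187 0 0 0" --pt "210 0 -0.0134 0.02 0 0 0" --pt "210 0.004 -0.0134 0.02 0 0 0" --pt "210 0.012 -0.0134 0.02 0 0 0" --pt "210 0.022 -0.0134 0.02 0 0 0" --pt "210 0.033 -0.0134 0.02 0 0 0" --pt "210 0.042 -0.0134 0.02 0 0 0" --pt "210 0.048 -0.0134 0.02 0 0 0" --pt "210 0.05 -0.0134 0.02 0 0 0"

```text
time: 16.0
tool_pos: [540.4, 29.6, 80.2]
tcp_rot: [-158.1, 89.8, 177.7]
ft_force: [-0.3, -0.1, -1.0]
finger_gap: 32.8
```

Call:
drive_tool --pt "210 0.002 0 0 0 0 0" --pt "210 0.008 0 0 0 0 0" --pt "210 0.016 0 0 0 0 0" --pt "210 0.024 0 0 0 0 0" --pt "210 0.032 0 0 0 0 0" --pt "210 0.039 0 0 0 0 0" --pt "210 0.044 0 0 0 0 0" --pt "210 0.047 0 0 0 0 0" --pt "210 0.049 0 0 0 0 0" --pt "210 0.05 0 0 0 0 0"

```text
time: 16.83
tool_pos: [541.7, 29.2, 32.1]
tcp_rot: [-151.8, 90.0, -176.0]
ft_force: [-1.6, -0.2, 3.0]
finger_gap: 33.0
```

```bash
python3 - <<'E'
from h import *
print(sense()["tool_pos"],sense()["ft_force"])
d=snapshot("scene");cv2.imwrite("pics/s10.png",cv2.resize(d["frame"][150:330,180:420],None,fx=3,fy=3))
E
```

```text
[541.73332534  29.17070865  32.06275446] [-1.62732374 -0.20334142  3.0491052 ]
```

View pics/s10.png

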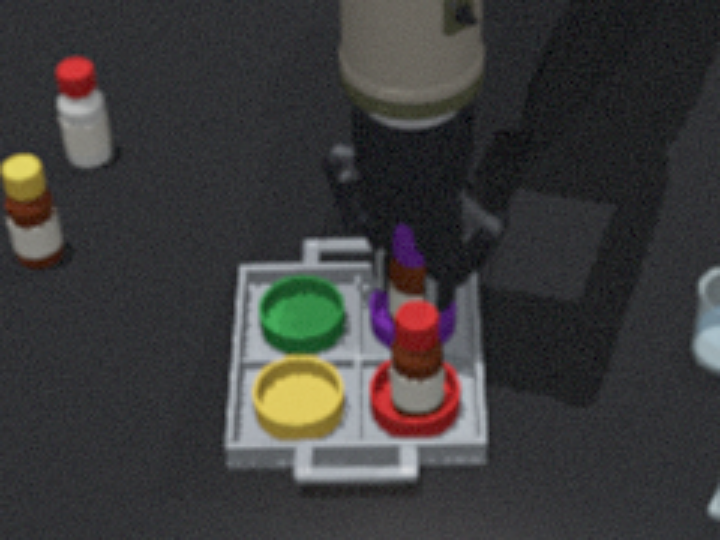

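Call:
drive_tool --pt "180 0.0005 0 0 0 0 0" --pt "165 0.0005 0 0 0 0 0" --pt "155 0.0005 0 0 0 0 0" --pt "145 0.0005 0 0 0 0 0" --pt "135 0.0005 0 0 0 0 0" --pt "125 0.0005 0 0 0 0 0" --pt "110 0.0005 0 0 0 0 0" --pt "95 0.0005 0 0 0 0 0" --pt "80 0.0005 0 0 0 0 0" --pt "80 0.0005 0 0 0 0 0"

```text
time: 17.72
tool_pos: [541.8, 29.2, 31.8]
tcp_rot: [-98.8, 90.0, -123.1]
ft_force: [0.4, -0.2, -0.6]
finger_gap: 58.3
```

Call:
drive_tool --pt "80 -0.003 0 0 0 0 0" --pt "80 -0.01 0 0 0 0 0" --pt "80 -0.02 0 0 0 0 0" --pt "80 -0.035 0 0 0 0 0" --pt "80 -0.05 0 0 0 0 0" --pt "80 -0.066 0 0 0 0 0" --pt "80 -0.08 0 0 0 0 0" --pt "80 -0.092 0 0 0 0 0" --pt "80 -0.1 0 0 0 0 0" --pt "80 -0.1 0 0 0 0 0"

```text
time: 18.55
tool_pos: [543.3, 29.1, 134.6]
tcp_rot: [22.1, 89.8, -2.1]
ft_force: [0.8, 0.0, -0.2]
finger_gap: 58.3
```

Call:
drive_tool --pt "80 0 -0.007 0.0025 0 0 0" --pt "80 0 -0.0245 0.009 0 0 0" --pt "80 0 -0.054 0.02 0 0 0" --pt "80 0 -0.0875 0.0325 0 0 0" --pt "80 0 -0.1225 0.0455 0 0 0" --pt "80 0 -0.1575 0.0585 0 0 0" --pt "80 0 -0.1925 0.0715 0 0 0" --pt "80 0 -0.2255 0.084 0 0 0" --pt "80 0 -0.252 0.0935 0 0 0" --pt "80 0 -0.266 0.099 0 0 0"

```text
time: 19.38
tool_pos: [521.1, -257.4, 130.4]
tcp_rot: [-157.0, 89.9, 178.6]
ft_force: [-0.2, 0.2, 0.0]
finger_gap: 58.6
```

Call:
drive_tool --pt "80 0 0 0 0 0 0" --pt "80 0 0 0 0 0 0" --pt "80 0.005 0 0 0 0 0" --pt "80 0.013 0 0 0 0 0" --pt "80 0.023 0 0 0 0 0" --pt "80 0.033 0 0 0 0 0" --pt "80 0.038 0 0 0 0 0" --pt "80 0.0395 0 0 0 0 0" --pt "80 0.0395 0 0 0 0 0" --pt "80 0.0395 0 0 0 0 0"

```text
time: 20.22
tool_pos: [523.0, -254.0, 92.4]
tcp_rot: [-15.0, 90.0, -39.2]
ft_force: [0.1, -0.4, -0.1]
finger_gap: 58.5
```

```bash
python3 - <<'E'
from h import *
print(sense()["tool_pos"],sense()["ft_force"],sense()["joint_pos"])
d=snapshot("wrist");cv2.imwrite("pics/w11.png",d["frame"])
d=snapshot("scene");cv2.imwrite("pics/s11.png",cv2.resize(d["frame"][150:330,180:420],None,fx=3,fy=3))
E
```

```text
[ 523.03420975 -253.96930668   92.39873773] [ 0.09548081 -0.43951709 -0.10048567] [-3.09511046e+01  1.07945528e+01  9.65155062e+01 -9.69744977e-04
  7.26835798e+01 -9.67353447e+01]
```

View pics/w11.png

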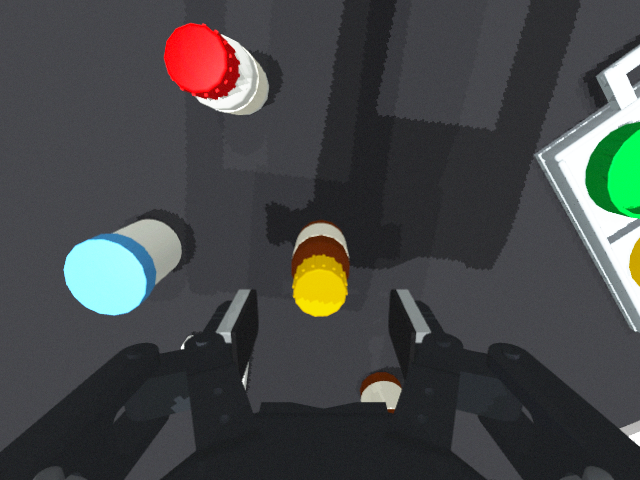

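View pics/s11.png

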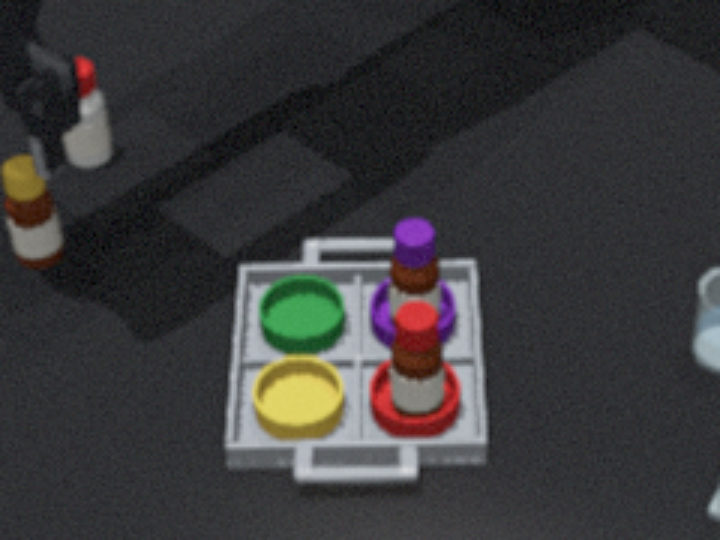

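Call:
drive_tool --pt "80 0.004 0 0 0 0 0" --pt "80 0.012 0 0 0 0 0" --pt "80 0.022 0 0 0 0 0" --pt "80 0.032 0 0 0 0 0" --pt "80 0.042 0 0 0 0 0" --pt "80 0.052 0 0 0 0 0" --pt "80 0.06 0 0 0 0 0" --pt "80 0.067 0 0 0 0 0" --pt "80 0.07 0 0 0 0 0" --pt "80 0.07 0 0 0 0 0"

```text
time: 21.15
tool_pos: [522.3, -253.7, 21.1]
tcp_rot: [174.1, 89.9, 149.9]
ft_force: [-0.0, -0.3, 0.5]
finger_gap: 58.7
```

Call:
drive_tool --pt "90 0 0 0 0 0 0" --pt "110 0 0 0 0 0 0" --pt "130 0 0 0 0 0 0" --pt "150 0 0 0 0 0 0" --pt "170 0 0 0 0 0 0" --pt "190 0 0 0 0 0 0" --pt "210 0 0 0 0 0 0" --pt "210 0 0 0 0 0 0" --pt "210 0 0 0 0 0 0" --pt "210 0 0 0 0 0 0" --squeeze 40

```text
time: 21.98
tool_pos: [523.5, -254.4, 23.1]
tcp_rot: [-10.4, 89.9, -34.6]
ft_force: [-0.6, 0.4, 6.5]
finger_gap: 33.0
```

Call:
drive_tool --pt "210 -0.002 0 0 0 0 0" --pt "210 -0.008 0 0 0 0 0" --pt "210 -0.018 0 0 0 0 0" --pt "210 -0.033 0 0 0 0 0" --pt "210 -0.05 0 0 0 0 0" --pt "210 -0.068 0 0 0 0 0" --pt "210 -0.086 0 0 0 0 0" --pt "210 -0.1 0 0 0 0 0" --pt "210 -0.108 0 0 0 0 0" --pt "210 -0.11 0 0 0 0 0"

```text
time: 22.82
tool_pos: [524.0, -254.6, 134.9]
tcp_rot: [-6.5, 89.8, -30.8]
ft_force: [-0.4, -0.3, -1.0]
finger_gap: 32.7
```

```bash
python3 p.py 522.5,-254,132 632.5,-27.5,132;python3 - <<'E'
from h import *
d=snapshot("wrist");cv2.imwrite("pics/w12.png",d["frame"])
E
```

```text
632.5,-27.5,132 tool [  0.  251.7   7.4] len 252.0
```

View pics/w12.png

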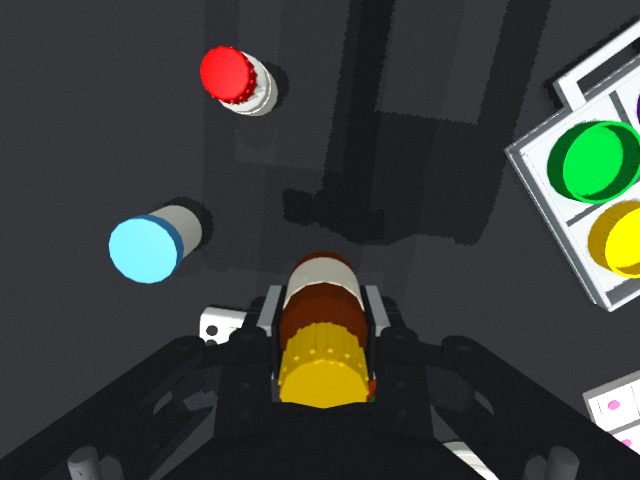

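Call:
drive_tool --pt "210 0 0.004 0.0001 0 0 0" --pt "210 0 0.014 0.0004 0 0 0" --pt "210 0 0.032 0.001 0 0 0" --pt "210 0 0.058 0.0017 0 0 0" --pt "210 0 0.088 0.0026 0 0 0" --pt "210 0 0.118 0.0035 0 0 0" --pt "210 0 0.148 0.0044 0 0 0" --pt "210 0 0.176 0.0052 0 0 0" --pt "210 0 0.204 0.006 0 0 0" --pt "210 0 0.23 0.0068 0 0 0"

```text
time: 23.7
tool_pos: [623.2, -44.3, 130.7]
tcp_rot: [-173.4, 89.9, 162.4]
ft_force: [1.1, 0.4, -0.9]
finger_gap: 32.8
```

Call:
drive_tool --pt "210 0 0.0145 0.0004 0 0 0" --pt "210 0 0.0205 0.0006 0 0 0" --pt "210 0 0.0217 0.0006 0 0 0" --pt "210 0.004 0.0217 0.0006 0 0 0" --pt "210 0.012 0.0217 0.0006 0 0 0" --pt "210 0.022 0.0217 0.0006 0 0 0" --pt "210 0.033 0.0217 0.0006 0 0 0" --pt "210 0.042 0.0217 0.0006 0 0 0" --pt "210 0.048 0.0217 0.0006 0 0 0" --pt "210 0.05 0.0217 0.0006 0 0 0"

```text
time: 24.53
tool_pos: [631.5, -27.7, 79.9]
tcp_rot: [-162.9, 89.8, 172.9]
ft_force: [-1.0, 0.4, -0.8]
finger_gap: 33.0
```

Call:
drive_tool --pt "210 0.002 0 0 0 0 0" --pt "210 0.008 0 0 0 0 0" --pt "210 0.016 0 0 0 0 0" --pt "210 0.024 0 0 0 0 0" --pt "210 0.032 0 0 0 0 0" --pt "210 0.039 0 0 0 0 0" --pt "210 0.044 0 0 0 0 0" --pt "210 0.047 0 0 0 0 0" --pt "210 0.049 0 0 0 0 0" --pt "210 0.05 0 0 0 0 0"

```text
time: 25.37
tool_pos: [632.8, -27.5, 32.1]
tcp_rot: [-157.7, 90.0, 178.0]
ft_force: [-3.9, 0.0, 5.0]
finger_gap: 33.1
```

```bash
python3 - <<'E'
from h import *
print(sense()["tool_pos"],sense()["ft_force"])
d=snapshot("scene");cv2.imwrite("pics/s13.png",cv2.resize(d["frame"][150:330,180:420],None,fx=3,fy=3))
E
python3 p.py 632.5,-27.5,132 657,-262,132 559,-44.5,132
```

```text
[632.84344241 -27.52342292  32.14608444] [-3.89489148  0.01204025  4.97834858]
657,-262,132 tool [   0.  -203.8  118.6] len 236.0
559,-44.5,132 tool [   0.   158.1 -178.6] len 239.0
```

View pics/s13.png

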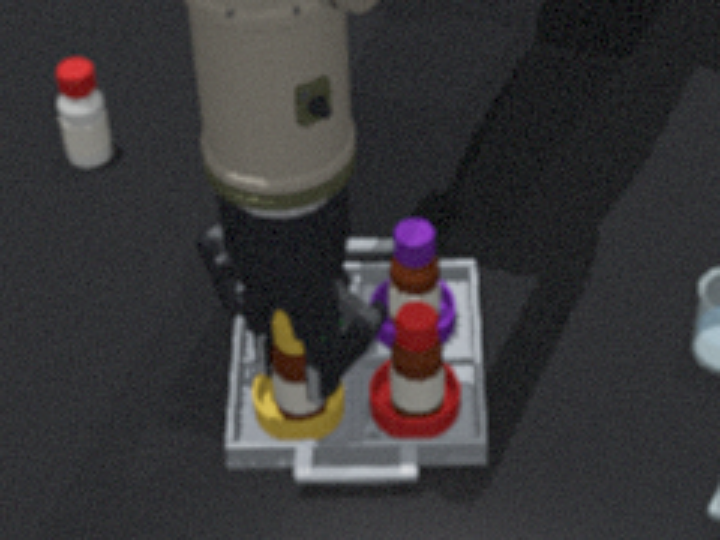

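Call:
drive_tool --pt "180 0.0005 0 0 0 0 0" --pt "165 0.0005 0 0 0 0 0" --pt "155 0.0005 0 0 0 0 0" --pt "145 0.0005 0 0 0 0 0" --pt "135 0.0005 0 0 0 0 0" --pt "125 0.0005 0 0 0 0 0" --pt "110 0.0005 0 0 0 0 0" --pt "95 0.0005 0 0 0 0 0" --pt "80 0.0005 0 0 0 0 0" --pt "80 0.0005 0 0 0 0 0"

```text
time: 26.25
tool_pos: [632.9, -27.5, 31.8]
tcp_rot: [-165.6, 90.0, 170.2]
ft_force: [-0.6, 0.7, 0.2]
finger_gap: 59.1
```

Call:
drive_tool --pt "80 -0.003 0 0 0 0 0" --pt "80 -0.01 0 0 0 0 0" --pt "80 -0.02 0 0 0 0 0" --pt "80 -0.035 0 0 0 0 0" --pt "80 -0.05 0 0 0 0 0" --pt "80 -0.066 0 0 0 0 0" --pt "80 -0.08 0 0 0 0 0" --pt "80 -0.092 0 0 0 0 0" --pt "80 -0.1 0 0 0 0 0" --pt "80 -0.1 0 0 0 0 0"

```text
time: 27.08
tool_pos: [634.4, -27.7, 134.8]
tcp_rot: [17.2, 89.8, -7.0]
ft_force: [1.8, -0.3, 0.5]
finger_gap: 58.4
```

Call:
drive_tool --pt "80 0 -0.006 0.0035 0 0 0" --pt "80 0 -0.02 0.0115 0 0 0" --pt "80 0 -0.041 0.024 0 0 0" --pt "80 0 -0.067 0.039 0 0 0" --pt "80 0 -0.094 0.0546 0 0 0" --pt "80 0 -0.121 0.0703 0 0 0" --pt "80 0 -0.148 0.086 0 0 0" --pt "80 0 -0.173 0.1005 0 0 0" --pt "80 0 -0.194 0.1127 0 0 0" --pt "80 0 -0.204 0.1185 0 0 0"

```text
time: 27.92
tool_pos: [655.7, -266.9, 129.9]
tcp_rot: [-149.0, 89.9, -173.5]
ft_force: [0.2, 0.8, 0.5]
finger_gap: 58.5
```

Call:
drive_tool --pt "80 0 0 0 0 0 0" --pt "80 0 0 0 0 0 0" --pt "80 0.005 0 0 0 0 0" --pt "80 0.013 0 0 0 0 0" --pt "80 0.023 0 0 0 0 0" --pt "80 0.033 0 0 0 0 0" --pt "80 0.038 0 0 0 0 0" --pt "80 0.0395 0 0 0 0 0" --pt "80 0.0395 0 0 0 0 0" --pt "80 0.0395 0 0 0 0 0"

```text
time: 28.75
tool_pos: [657.4, -262.1, 92.4]
tcp_rot: [-2.1, 90.0, -26.3]
ft_force: [-0.3, -0.3, 0.0]
finger_gap: 58.6
```

```bash
python3 - <<'E'
from h import *
print(sense()["tool_pos"],sense()["ft_force"])
d=snapshot("wrist");cv2.imwrite("pics/w14.png",d["frame"])
d=snapshot("scene");cv2.imwrite("pics/s14.png",cv2.resize(d["frame"][150:330,180:420],None,fx=3,fy=3))
E
```

```text
[ 657.40487646 -262.11918566   92.38774592] [-0.31459854 -0.30069697  0.03590029]
```

View pics/w14.png

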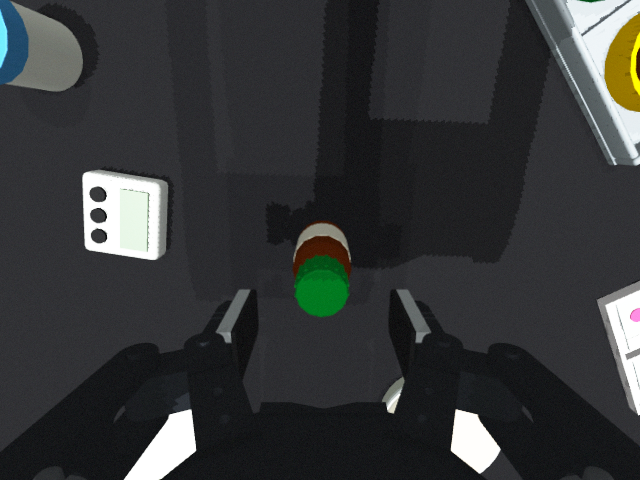

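View pics/s14.png

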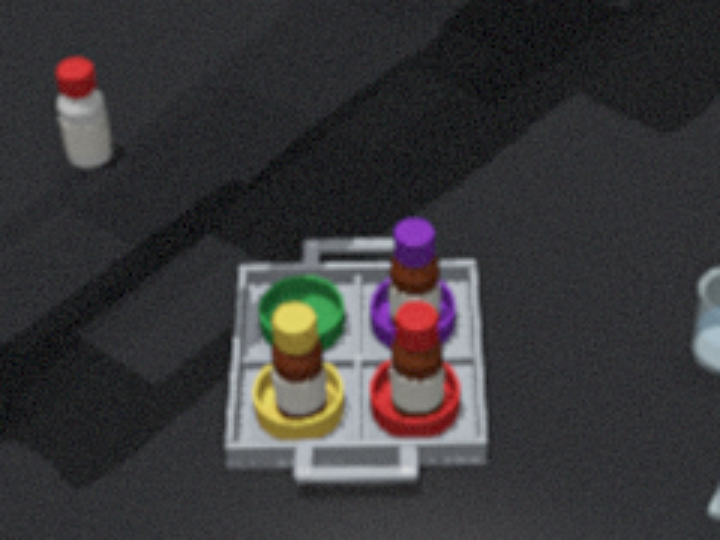

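Call:
drive_tool --pt "80 0.004 0 0 0 0 0" --pt "80 0.012 0 0 0 0 0" --pt "80 0.022 0 0 0 0 0" --pt "80 0.032 0 0 0 0 0" --pt "80 0.042 0 0 0 0 0" --pt "80 0.052 0 0 0 0 0" --pt "80 0.06 0 0 0 0 0" --pt "80 0.067 0 0 0 0 0" --pt "80 0.07 0 0 0 0 0" --pt "80 0.07 0 0 0 0 0"

```text
time: 29.68
tool_pos: [656.6, -261.8, 20.9]
tcp_rot: [177.3, 89.9, 153.1]
ft_force: [0.4, 0.0, -1.0]
finger_gap: 58.3
```

Call:
drive_tool --pt "90 0 0 0 0 0 0" --pt "110 0 0 0 0 0 0" --pt "130 0 0 0 0 0 0" --pt "150 0 0 0 0 0 0" --pt "170 0 0 0 0 0 0" --pt "190 0 0 0 0 0 0" --pt "210 0 0 0 0 0 0" --pt "210 0 0 0 0 0 0" --pt "210 0 0 0 0 0 0" --pt "210 0 0 0 0 0 0" --squeeze 40

```text
time: 30.52
tool_pos: [657.9, -262.5, 23.3]
tcp_rot: [-2.9, 89.9, -27.2]
ft_force: [-0.8, 0.1, 6.0]
finger_gap: 32.8
```

Call:
drive_tool --pt "210 -0.002 0 0 0 0 0" --pt "210 -0.008 0 0 0 0 0" --pt "210 -0.018 0 0 0 0 0" --pt "210 -0.033 0 0 0 0 0" --pt "210 -0.05 0 0 0 0 0" --pt "210 -0.068 0 0 0 0 0" --pt "210 -0.086 0 0 0 0 0" --pt "210 -0.1 0 0 0 0 0" --pt "210 -0.108 0 0 0 0 0" --pt "210 -0.11 0 0 0 0 0"

```text
time: 31.35
tool_pos: [658.6, -262.8, 135.6]
tcp_rot: [-2.2, 89.8, -26.4]
ft_force: [-0.3, -0.6, -0.7]
finger_gap: 32.9
```

```bash
python3 - <<'E'
from h import *
d=snapshot("wrist");cv2.imwrite("pics/w15.png",d["frame"])
E
```

```text
(no output)
```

View pics/w15.png

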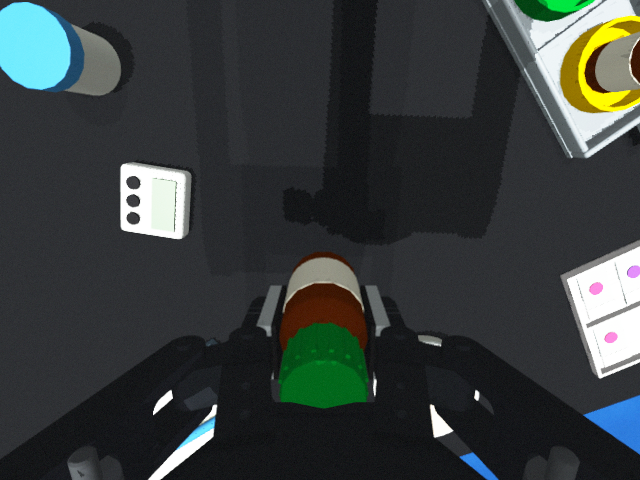

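Call:
drive_tool --pt "210 0 0.0026 -0.003 0 0 0" --pt "210 0 0.0093 -0.0105 0 0 0" --pt "210 0 0.0205 -0.0232 0 0 0" --pt "210 0 0.0364 -0.0411 0 0 0" --pt "210 0 0.0549 -0.062 0 0 0" --pt "210 0 0.0734 -0.083 0 0 0" --pt "210 0 0.0919 -0.1039 0 0 0" --pt "210 0 0.1097 -0.124 0 0 0" --pt "210 0 0.1276 -0.1442 0 0 0" --pt "210 0 0.1435 -0.1622 0 0 0"

```text
time: 32.23
tool_pos: [565.9, -62.4, 130.6]
tcp_rot: [-174.3, 89.8, 161.6]
ft_force: [-1.2, 0.3, 0.2]
finger_gap: 33.5
```

Call:
drive_tool --pt "210 0 0.0097 -0.011 0 0 0" --pt "210 0 0.0135 -0.0153 0 0 0" --pt "210 0 0.0145 -0.0164 0 0 0" --pt "210 0.004 0.0145 -0.0164 0 0 0" --pt "210 0.012 0.0145 -0.0164 0 0 0" --pt "210 0.022 0.0145 -0.0164 0 0 0" --pt "210 0.033 0.0145 -0.0164 0 0 0" --pt "210 0.042 0.0145 -0.0164 0 0 0" --pt "210 0.048 0.0145 -0.0164 0 0 0" --pt "210 0.05 0.0145 -0.0164 0 0 0"

```text
time: 33.07
tool_pos: [558.0, -44.9, 80.0]
tcp_rot: [-165.6, 89.8, 170.2]
ft_force: [0.5, 0.1, -0.6]
finger_gap: 32.9
```

Call:
drive_tool --pt "210 0.002 0 0 0 0 0" --pt "210 0.008 0 0 0 0 0" --pt "210 0.016 0 0 0 0 0" --pt "210 0.024 0 0 0 0 0" --pt "210 0.032 0 0 0 0 0" --pt "210 0.039 0 0 0 0 0" --pt "210 0.044 0 0 0 0 0" --pt "210 0.047 0 0 0 0 0" --pt "210 0.049 0 0 0 0 0" --pt "210 0.05 0 0 0 0 0"

```text
time: 33.9
tool_pos: [559.2, -44.8, 32.2]
tcp_rot: [-156.0, 90.0, 179.7]
ft_force: [-3.9, -0.5, 6.8]
finger_gap: 32.6
```

```bash
python3 - <<'E'
from h import *
print(sense()["tool_pos"],sense()["ft_force"])
d=snapshot("scene");cv2.imwrite("pics/s16.png",cv2.resize(d["frame"][150:330,180:420],None,fx=3,fy=3))
E
```

```text
[559.15095243 -44.81440027  32.23276164] [-3.89083544 -0.54868438  6.82806708]
```

View pics/s16.png

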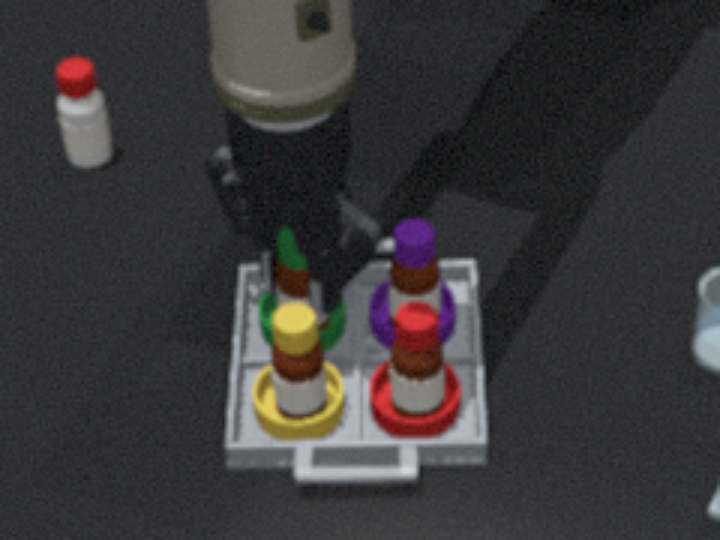

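Release, rise, then back off so the top camera sees the caddy.

Call:
drive_tool --pt "180 0 0 0 0 0 0" --pt "165 0 0 0 0 0 0" --pt "155 0 0 0 0 0 0" --pt "145 0 0 0 0 0 0" --pt "135 0 0 0 0 0 0" --pt "125 0 0 0 0 0 0" --pt "110 0 0 0 0 0 0" --pt "95 0 0 0 0 0 0" --pt "80 0 0 0 0 0 0" --pt "80 0 0 0 0 0 0"

```text
time: 34.78
tool_pos: [559.2, -44.8, 32.3]
tcp_rot: [93.2, 90.0, 69.0]
ft_force: [-0.4, -0.8, -0.3]
finger_gap: 58.4
```

Call:
drive_tool --pt "80 -0.003 0 0 0 0 0" --pt "80 -0.01 0 0 0 0 0" --pt "80 -0.02 0 0 0 0 0" --pt "80 -0.035 0 0 0 0 0" --pt "80 -0.05 0 0 0 0 0" --pt "80 -0.066 0 0 0 0 0" --pt "80 -0.08 0 0 0 0 0" --pt "80 -0.1 0 0 0 0 0" --pt "80 -0.12 0 0 0 0 0" --pt "80 -0.13 0 0 0 0 0"

```text
time: 35.62
tool_pos: [560.8, -45.0, 166.5]
tcp_rot: [14.6, 89.7, -9.6]
ft_force: [-0.1, 0.6, 1.3]
finger_gap: 58.6
```

Call:
drive_tool --pt "80 0 -0.01 -0.005 0 0 0" --pt "80 0 -0.025 -0.012 0 0 0" --pt "80 0 -0.05 -0.02 0 0 0" --pt "80 0 -0.08 -0.03 0 0 0" --pt "80 0 -0.11 -0.04 0 0 0" --pt "80 0 -0.14 -0.05 0 0 0" --pt "80 0 -0.16 -0.055 0 0 0" --pt "80 0 -0.17 -0.06 0 0 0" --pt "80 0 -0.17 -0.06 0 0 0" --pt "80 0 -0.17 -0.06 0 0 0"

```text
time: 36.45
tool_pos: [434.4, -175.1, 161.9]
tcp_rot: [123.5, 90.0, 99.2]
ft_force: [0.9, -0.1, -0.3]
finger_gap: 58.7
```

```bash
python3 - <<'E'
from h import *
np.set_printoptions(precision=1,suppress=True)
s=sense();print(s["tool_pos"],s["ft_force"],s["qd"])
for n in("top","scene"):
    d=snapshot(n);cv2.imwrite(f"pics/{n}17.png",d["frame"])
    for c in H:
        for b in blobs(d,c): print(n,c,np.array(b),plane(d,b[0],b[1],89 if n=="top" else 84))
    cv2.imwrite(f"pics/{n}17c.png",cv2.resize(d["frame"][140:280,240:400] if n=="top" else d["frame"][150:330,180:420],None,fx=3,fy=3))
E
```

```text
[ 434.4 -175.1  161.9] [ 0.9 -0.1 -0.3] [ 1.7  0.9 -1.1  0.3  0.   0.3]
top red [302.4 194.8 462.  290.  183.   26.   26. ] [608.6  43.2  89. ]
top yellow [335.3 186.4 427.  323.  174.   25.   27. ] [625.  -27.1  89. ]
top green [343.6 219.1 401.  331.  207.   26.   26. ] [554.9 -43.3  89. ]
top violet [310.6 227.3 446.  298.  215.   26.   26. ] [538.8  27.2  89. ]
scene red [204.7 175.2 152.  198.  169.   14.   14. ] [ 417.1 -252.5   84. ]
scene red [318.4 258.6 201.  311.  250.   15.   18. ] [616.7  48.3  84. ]
scene red [317.4 285.2 340.  304.  270.   29.   25. ] [680.9  60.2  84. ]
scene yellow [277.8 259.4 202.  271.  252.   15.   16. ] [633.8 -25.7  84. ]
scene yellow [279.  286.3 316.  265.  271.   29.   25. ] [697.4  -6.6  84. ]
scene green [278.8 230.6 183.  272.  223.   14.   17. ] [557.6 -43.9  84. ]
scene green [290.5 256.   82.  287.  245.    7.   21. ] [620.6  -4.4  84. ]
scene green [268.8 254.2  51.  267.  246.    5.   18. ] [624.1 -45.9  84. ]
scene violet [317.7 230.1 194.  311.  222.   14.   17. ] [541.1  30.9  84. ]
scene violet [307.1 254.9 107.  304.  244.    8.   21. ] [611.6  25.5  84. ]
scene violet [328.2 254.3  68.  326.  244.    5.   20. ] [602.   64.1  84. ]
```

View pics/top17.png

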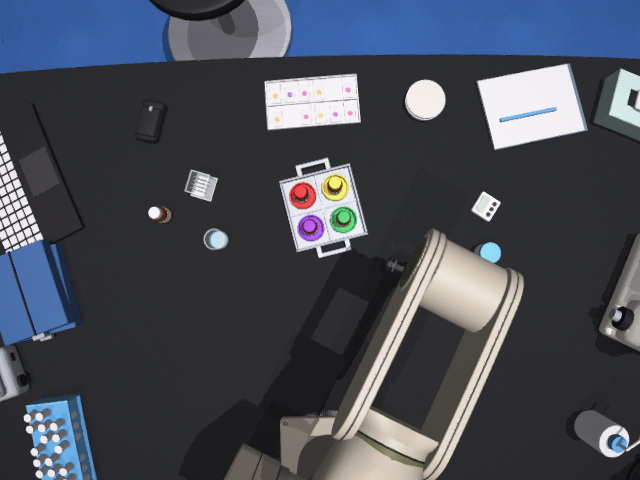

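View pics/scene17.png

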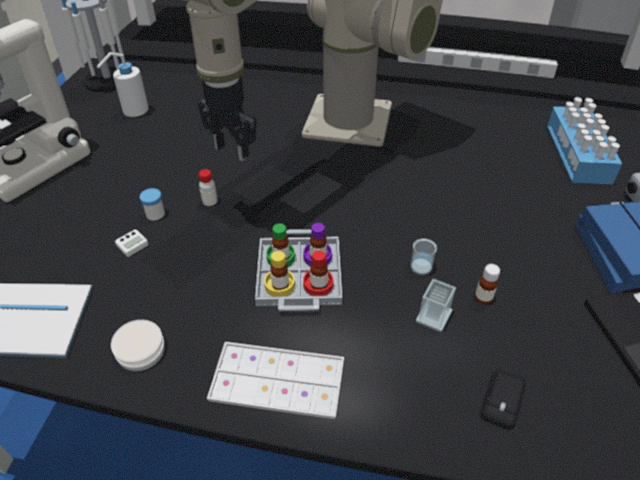

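View pics/top17c.png

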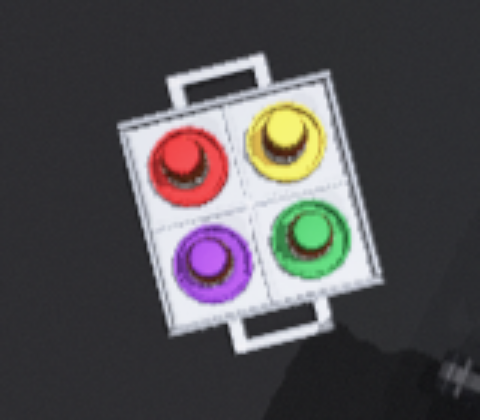

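```bash
python3 -c "
from bench import hand_in;print(hand_in())"
```

```text
the job is handed in; nothing more can be done
None
```

I put the red, violet, yellow and green stain bottles, in that order, into the drip cups of their own colours. All four were lowered until light floor contact showed (3–7 N), then released, and I handed the job in at about 36.5 s. No verdict was reported.

**Placement:** in the last scene picture each cap lies within about 3 mm of its cup's centre (limit 13 mm), and all four bottles look upright. The last top picture shows each bottle standing inside its own cup; I checked that one by eye only.

**Cup positions:** the scene camera put the cup centres about 5 mm farther out in x than the top and wrist cameras did. I took this as bias from the cups' visible outer walls and used the top and wrist values, which agreed within about 2 mm.

**Look-alikes:** the white plastic bottle's cap is within about 0.3 pixel of where it was in the first scene picture. The white-capped brown bottle stands at the same spot in both cameras' before and after pictures, compared by eye only. In the last top picture the arm hid the white plastic bottle, so that one rests on the scene camera alone.

**Robot:** after the last release the gripper was clear of everything, with force readings under 1 N and the arm still settling at under 2°/s. I did not check it again before handing in.

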